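# Roll the retaining bead of a specimen light box home

## Task

The opal plate of the specimen light box has been changed and the black bead along the side nearest the robot still stands proud. Take the hand roller from its rest and roll it along the bead with firm pressure until the whole bead is seated flush with its end pieces, pressing on it with the roller only, not the gripper, and without bearing on the opal plate. Then park the roller upright in its rest again, and leave the other things on the desk alone.

Things in the scene. Friction and masses are not known exactly. Their poses are not given: they have to be found in the camera images.
- roller_grip (a point): Centre of the hand roller's upright wooden handle, 80 mm high, 26 mm along the point's x, 34 mm along y (z up the handle). Under it come a thin steel neck and a red yoke (46 x 47 mm, its top 52 mm below this point) that carries the rubber wheel; lowest point of the wheel 108 mm below. The wheel rolls along the point's x, either way. The roller stands 148 mm tall, about 0.27 kg.
- roller_hub (a point): Centre of the roller's black wheel (44 mm diameter, 26 mm wide, axle along the point's y, turns freely), 86 mm straight below the handle's centre. The wheel stands out 12 mm below the yoke's two cheeks. Same axes as roller_grip.
- wheel (a joint): Turn of the roller's wheel about its axle (rad), 0 at the start; it changes by 1 rad for 22 mm rolled.
- rest_hub (a point): Where the wheel's centre is when the roller is parked, 30 mm above the desk. The rest is a fixed grey stand, 86 x 84 mm, 35 mm high: the yoke's cheeks stand on two rails along the point's x, tops 20 mm up, the wheel hanging free between them. Sloped lips all round guide the yoke in (2 mm of play when parked, 8 mm more at their top). The roller fits either way round, its x along or against this x.
- bead: Black bead on the robot-facing long side of the white light box, 200 x 16 mm. Origin: middle of its top face when seated, 49 mm above the desk; y along the bead, x away from the robot, z up. Eight 25 mm sections, each sliding straight down by itself; orange feet show while proud. A section yields to about 7 N, stays put, and stops hard when seated, level with the fixed 31 mm corner pieces at both ends.
- plate: White opal acrylic viewing plate of the light box (fixed), 140 x 232 mm, held by the bead: origin in the middle of its underside, x across, y along the bead, top 47 mm above the desk, 2 mm below a seated bead's top. Its edge lies 8 mm from the bead's middle line, on the side away from the robot; the white housing on the other side is 46 mm high.
- beaker_mid (a point): Middle of a glass beaker, 74 mm across, 92 mm tall (bystander).
- slidebox_mid (a point): Middle of a blue and white slide box, 100 x 86 x 35 mm (bystander).
- jar_mid (a point): Middle of an amber jar with a black lid, 68 mm across, 100 mm tall (bystander).
- bead1 (a joint): How far bead section 1 stands proud (m): 0 fully seated, 0.007 at most. Its middle lies at y = -87.5 mm from the bead's origin.
- bead2 (a joint): How far bead section 2 stands proud (m): 0 fully seated, 0.007 at most. Its middle lies at y = -62.5 mm from the bead's origin.
- bead3 (a joint): How far bead section 3 stands proud (m): 0 fully seated, 0.007 at most. Its middle lies at y = -37.5 mm from the bead's origin.
- bead4 (a joint): How far bead section 4 stands proud (m): 0 fully seated, 0.007 at most. Its middle lies at y = -12.5 mm from the bead's origin.
- bead5 (a joint): How far bead section 5 stands proud (m): 0 fully seated, 0.007 at most. Its middle lies at y = +12.5 mm from the bead's origin.
- bead6 (a joint): How far bead section 6 stands proud (m): 0 fully seated, 0.007 at most. Its middle lies at y = +37.5 mm from the bead's origin.
- bead7 (a joint): How far bead section 7 stands proud (m): 0 fully seated, 0.007 at most. Its middle lies at y = +62.5 mm from the bead's origin.
- bead8 (a joint): How far bead section 8 stands proud (m): 0 fully seated, 0.007 at most. Its middle lies at y = +87.5 mm from the bead's origin.
There are look-alikes about, which are no part of the job. Leave any green look-alike of the part that bears roller_grip alone. What is shaped like the part that bears rest_hub but green is not meant.

How it is judged:
By the outcome, as a careful person would: the job done as asked, in the order asked, and still so for the second after the job is handed in, with the robot touching nothing.
It also fails if it takes over 48 s, if anything falls off the work surface, if the arm or the gripper's body presses on something with over 40 N, if the wrist force passes 120 N, or if a joint passes its speed limit or range.

## Robot

A 6-joint arm with a two-finger parallel gripper is mounted at the origin on the work surface. World frame = base frame: x ahead of the robot, y to its left, z up, the work surface at z = 0. Lengths are in mm, angles in rad, forces in N, time in s.
With the tool pointing down it reaches from about 350 to 950 mm from the base axis. Payload 17.4 kg.
Tool frame: the origin (TCP) lies at the very end of the fingers, on their centre line; the grasp point (between the pads) lies 19 mm behind it; z points along the fingers, y is the line along which they close (so a half turn about z gives the same grasp; the last joint's range is limited). The gripper opens to 93 mm and grips with 3 to 60 N. Pads are 15 mm wide; open, the fingers measure 128 mm over their backs; the gripper's body (75 mm by 188 mm) begins 65 mm behind the grasp point.
Start: joints at [-1.252, 0.116, 1.442, -0, 1.584, -0.038], TCP at [235.753, -632.497, 218.646] pointing down, gripper open.
Joint ranges: [-2.83, 2.83], [-0.83, 2.19], [0.07, 2.5], [-1.14, 4.28], [0.01, 3], [-2.97, 2.97]. Speed limits (rad/s): [1.89, 1.89, 2.22, 3.14, 3.14, 3.14].

## Interface

Orientations are given as a unit quaternion [w, x, y, z].
In Python, from cell import arm gives the robot as it stands.
- The arm moves only by the shell command python3 -m inch 'ROWS'. ROWS is JSON, a list of rows, each an object of numbers: "hand": the finger opening in mm, from 0 to 93; "tx", "ty", "tz": the shift along the tool's x, y, z in mm; "ax", "ay", "az": the turn, a rotation vector about the tool's x, y, z in rad. In form: [{"hand": .., "tx": .., "ty": .., "tz": .., "ax": .., "ay": .., "az": ..}, ...]. A call has 1 to 20 rows; each row shifts and turns the commanded pose from where the row before left it, along the tool's axes as they then stand; what a row does not reach is not made up. A row lasts 1/10 s, in which the tool goes at most 50 mm and 8.59 degrees, less where a joint would pass 70% of its speed; a pose out of reach is approached as far as the arm can. A call with a gripper value outside its range is refused whole. The fingers move at their own pace and stop on an object; the grip force is fixed at half the most. Time passes only in rows, so rows that do not move let the fingers close. It gives the time, the measured TCP pose, the force, the opening and the grip force at its end, in the units of the state.
- arm.get_state(): the state, without advancing time (a new reading comes with each control period).
- arm.capture(name): name is "scene" or "top"; returns (picture, depth): 384x512x3 uint8, red, green, blue; 384x512 float32, mm along the optical axis (not along the pixel's ray), 0 where there is no reading.
- arm.camera_model(name): a dict with "fx", "fy", "cx", "cy" (pixels), "R" (3x3) and "t" (3): a world point X has camera coordinates R X + t. Camera axes: x right, y down, z forward; pixel columns grow to the right and rows downward; lengths in mm; the calibration is good to about 2 mm. A picture is of the moment at which its call begins. camera_model takes no time and is no camera call.
- arm.sign_off(): hands the job in; it is judged then, once.
Trained networks look in the newest picture that a camera, given by its name, has taken for a name from the list of things; names that differ only in an ending like _2 or _b are one class to them, and where a whole thing is asked for, a point or a joint stands for the part that bears it (a point fixed in the world has none). Each returns a list of dicts, best first, with "confidence" (0 to 1); they miss things now and then, are a little off and sometimes report something else, mostly with a low value. They report only what shows in the picture. A call takes as long as a camera call. They do not tell look-alikes from the thing itself.
- arm.search_frame(camera, label): "extent" ([centre column, centre row, width, height] in pixels, round what is visible of it).
- arm.silhouettes(camera, label): "region" (384x512 bool, what is visible of it) and "extent" ([centre column, centre row, width, height] in pixels, round what is visible of it).
The state is a dict: "clock": time; "joint_pos": joint angles; "qvel": joint speeds; "joint_torque": joint torques, N m; "eef_pos": TCP position; "tool_rot": TCP orientation; "ft_force": force on the tool from outside, world axes, zero at the start; "wrist_torque": the same for the moment, N m; "gripper_width": opening from 0.0 (shut) to 1.0 (fully open); "grasp_force": force on a finger pad.
Only numpy, scipy, OpenCV 4.12 (cv2) and the standard library are available. Lean on these libraries where they do the work, as an engineer would, in place of code of your own. Each camera call takes 0.05 s, during which the arm holds its last target. There are 200 camera calls.

## Working session

There is one attempt and no reset: what is moved stays moved. The work goes in short steps, Python scripts to look and compute and a shell command to move; the robot and the scene stay as the last step left them, time stands still between calls to the robot, and variables do not carry over. Pictures are saved under pics/ and viewed, at most 10 in all, crops included, and the job is handed in when it is done.

```bash
mkdir -p pics; ls
python3 - <<'E'
from cell import arm
import cv2,numpy as np,pickle
d={}
for c in("scene","top"):
    p,z=arm.capture(c); d[c]=(p,z); cv2.imwrite(f"pics/{c}0.png",cv2.cvtColor(p,cv2.COLOR_RGB2BGR))
    m=arm.camera_model(c); print(c,{k:np.round(v,3).tolist() for k,v in m.items()})
    for l in("roller_grip","rest_hub","bead","plate"):
        for s in arm.search_frame(c,l)[:3]: print(l,np.round(s["extent"]),round(s["confidence"],2))
pickle.dump(d,open("d0.pkl","wb"))
print(arm.get_state())
E
```

```text
pics
scene {'fx': 472.924, 'fy': 472.924, 'cx': 256.478, 'cy': 195.341, 'R': [[-0.833, 0.553, 0.02], [0.366, 0.578, -0.73], [-0.415, -0.6, -0.684]], 't': [435.952, -139.737, 1641.638]}
roller_grip [215. 134.  19.  39.] 0.79
roller_grip [243. 126.  12.  41.] 0.76
rest_hub [214. 153.  32.  22.] 0.86
rest_hub [274. 158.  31.  27.] 0.59
bead [247. 213.  49.  43.] 0.75
bead [255. 219.   6.  12.] 0.6
bead [261. 223.   8.   9.] 0.56
plate [228. 226.  86.  67.] 0.82
top {'fx': 348.684, 'fy': 348.684, 'cx': 254.178, 'cy': 191.603, 'R': [[0.02, -1.0, 0.013], [-0.981, -0.023, -0.194], [0.194, -0.009, -0.981]], 't': [-25.701, 535.481, 987.427]}
roller_grip [364. 209.  24.  24.] 0.72
roller_grip [362. 251.  26.  21.] 0.58
rest_hub [355. 211.  37.  30.] 0.64
rest_hub [310. 265.  34.  39.] 0.63
rest_hub [249. 181.   7.   9.] 0.18
bead [249. 179.  10.   6.] 0.61
bead [242. 182.  62.   8.] 0.59
bead [255. 182.   6.   2.] 0.55
plate [245. 157.  80.  52.] 0.81
{'clock': 0.5, 'joint_pos': array([-1.25179067e+00,  1.15997980e-01,  1.44161458e+00,  2.00816588e-05,
        1.58395900e+00, -3.78094483e-02]), 'qvel': array([-0.00045419,  0.00010081, -0.00175549,  0.00085333, -0.00166551,
       -0.00037403]), 'joint_torque': array([ 1.44246671e-03, -7.20432401e+01, -6.22344303e+01,  7.79750152e-02,
        1.85101549e-02,  4.82760788e-05]), 'eef_pos': array([ 235.76715632, -632.49950404,  218.63843926]), 'tool_rot': array([9.03648785e-06, 9.84127517e-01, 1.77462756e-01, 1.14189678e-05]), 'ft_force': array([ 0.06146713, -0.22671031,  0.27803829]), 'wrist_torque': array([-0.01175062, -0.02035086,  0.01742091]), 'grasp_force': 0.0, 'gripper_width': 0.9964392066736337}
```

Run:
```python
import cv2,numpy as np
a=cv2.imread("pics/top0.png"); b=cv2.imread("pics/scene0.png")
cv2.imwrite("pics/t1.png",cv2.resize(a[110:310,190:430],None,fx=3.3,fy=3,interpolation=cv2.INTER_CUBIC)[:600,:800])
cv2.imwrite("pics/s1.png",cv2.resize(b[80:280,150:350],(600,600),interpolation=cv2.INTER_CUBIC))
```

```text
(no output)
```

View pics/t1.png

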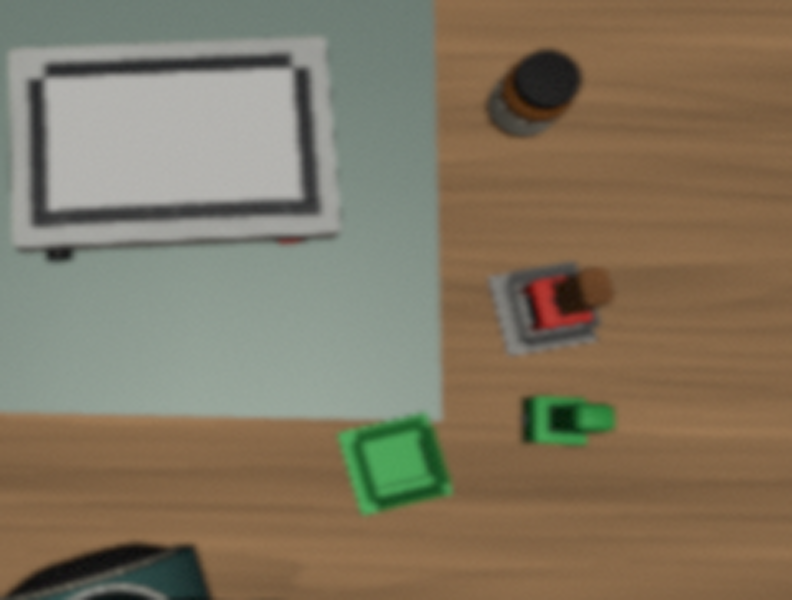

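View pics/s1.png

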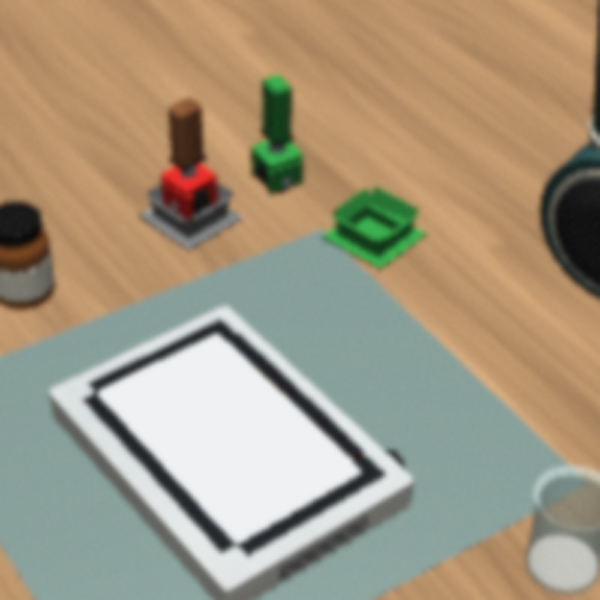

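The top view shows a brown-handled roller with a red yoke at full-frame pixel (370,206), standing in the grey rest at (355,211). There is a green roller at (363,251) and a green rest at (310,265). The brown and red roller and the grey rest fit the description, and this enlarged crop confirms it; the green ones are the look-alikes. The near-side bead is the lower dark strip, from about (203,184) to (285,179).

```bash
cat > h.py <<'E'
import numpy as np
from cell import arm
def cloud(c,z):
    m=arm.camera_model(c); v,u=np.mgrid[:384,:512]
    P=np.stack([(u-m["cx"])/m["fx"]*z,(v-m["cy"])/m["fy"]*z,z],-1)
    W=(P-np.array(m["t"]))@np.array(m["R"]); W[z<=0]=np.nan
    return W
def back(c,u,v,h):
    m=arm.camera_model(c);R=np.array(m["R"]);o=-R.T@np.array(m["t"])
    d=R.T@np.array([(u-m["cx"])/m["fx"],(v-m["cy"])/m["fy"],1]); return o+d*(h-o[2])/d[2]
E
python3 - <<'E'
from h import *
import pickle,cv2
d=pickle.load(open("d0.pkl","rb"))
def rect(W,k,n):
    p=W[k]; r=cv2.minAreaRect(p[:,:2].astype(np.float32)); print(n,k.sum(),"c",np.round(r[0],1),"size",np.round(r[1],1),"ang",round(r[2],1),"z",np.round(np.nanpercentile(p[:,2],[2,50,98]),1),"mean",p.mean(0).round(1))
for c in("top","scene"):
    p,z=d[c];W=cloud(c,z);hsv=cv2.cvtColor(p,cv2.COLOR_RGB2HSV).astype(int);Z=W[...,2]
    H,S,V=[hsv[...,i] for i in range(3)]
    c0=back(c,*( (355,211) if c=="top" else (214,153)),10); print(c,"rest approx",c0.round())
    near=np.hypot(W[...,0]-c0[0],W[...,1]-c0[1])<75
    rect(W,near&(Z>148)&(Z<165),"handletop z>148")
    rect(W,near&(Z>85)&(Z<175)&~((H>40)&(H<85)),"handle")
    rect(W,near&((H<8)|(H>172))&(S>170)&(V>120),"red")
    rect(W,near&(S<70)&(Z>2)&(Z<45),"grey")
    b0=back(c,*((245,157) if c=="top" else (228,226)),47)
    nb=(np.abs(W[...,0]-b0[0])<150)&(np.abs(W[...,1]-b0[1])<190)&(Z>38)&(Z<62)
    rect(W,nb,"box")
    k=nb&(V<100); 
    import numpy as np
    rect(W,k,"dark")
    pl=nb&(V>=100); print("white z",np.round(np.percentile(Z[pl],[5,25,50,75,95]),1))
E
```

```text
top rest approx [ 490. -327.   10.]
handletop z>148 110 c [ 487.2 -324.8] size [32.8 23.8] ang 9.3 z [149.9 155.5 159.9] mean [ 486.5 -324.1  155.4]
handle 220 c [ 486.6 -324.5] size [33.9 25.3] ang 10.3 z [ 87.2 148.3 159.4] mean [ 484.3 -320.   136.5]
red 105 c [ 485.9 -323.6] size [43.9 41.7] ang 12.3 z [60.2 64.2 68.4] mean [ 480.4 -315.4   64.3]
grey 419 c [ 486.9 -324.1] size [84.4 84.6] ang 13.0 z [ 2.5 23.9 38.7] mean [ 479.1 -310.3   20.3]
box 6457 c [643.2  24.5] size [220.8 301. ] ang 4.8 z [43.5 48.5 55.2] mean [643.9  25.6  48.7]
dark 1037 c [632.6  25.5] size [201.4 262.6] ang 4.4 z [46.5 51.2 57. ] mean [638.7  27.5  51.4]
white z [44.6 46.8 48.1 49.6 51.7]
scene rest approx [ 493. -308.   10.]
handletop z>148 47 c [ 490.9 -323.5] size [30.6 23.9] ang 8.0 z [149.2 152.6 155.9] mean [ 489.8 -321.7  152.4]
handle 233 c [ 487.6 -321.6] size [37.7 31. ] ang 4.1 z [ 86.9 126.2 154.9] mean [ 491.4 -317.1  124.2]
red 115 c [ 488.9 -322.3] size [48.6 45.3] ang 9.3 z [50.9 60.8 75.3] mean [ 493.7 -316.6   60.5]
grey 267 c [ 489.3 -320.8] size [81.5 86. ] ang 13.4 z [ 2.2 15.8 39.2] mean [ 494.5 -306.5   17.4]
box 5976 c [646.4  25.7] size [218.6 306.5] ang 4.7 z [40.3 45.7 52.4] mean [653.7  40.3  45.7]
dark 784 c [646.1  31.6] size [192.6 281.5] ang 11.1 z [43.6 48.3 54.6] mean [646.2  40.8  48.5]
white z [41.3 43.8 45.4 46.8 49.2]
```

Run:
```python
from h import *
import pickle,cv2
d=pickle.load(open("d0.pkl","rb"))
a=np.radians(4.75);ex=np.array([np.cos(a),np.sin(a)]);ey=np.array([-np.sin(a),np.cos(a)]);C=np.array([644.5,25.])
s=2.5; us=np.arange(-120,-50,1/s);vs=np.arange(-160,160,1/s)
out=[]
for c in("top","scene"):
    p,z=d[c];m=arm.camera_model(c);R=np.array(m["R"]);t=np.array(m["t"])
    U,Vv=np.meshgrid(us,vs,indexing="ij")
    X=np.concatenate([C+U[...,None]*ex+Vv[...,None]*ey,np.full(U.shape+(1,),47.)],-1)
    Q=X@R.T+t; mx=(Q[...,0]/Q[...,2]*m["fx"]+m["cx"]).astype(np.float32); my=(Q[...,1]/Q[...,2]*m["fy"]+m["cy"]).astype(np.float32)
    r=cv2.remap(p,mx,my,cv2.INTER_CUBIC); out.append(r[::-1])
    g=cv2.cvtColor(r,cv2.COLOR_RGB2GRAY).astype(float)
    for v0 in(-115,-90,-60,-30,0,30,60,90,115):
        q=g[:,(vs>v0-8)&(vs<v0+8)].mean(1); i=np.argmin(q[(us>-105)&(us<-60)])+np.searchsorted(us,-105)
        lo=q[i]; hi1=q[max(i-50,0):i].max();hi2=q[i:i+50].max()
        j=i
        while j>0 and q[j]<(lo+hi1)/2:j-=1
        k=i
        while k<len(q)-1 and q[k]<(lo+hi2)/2:k+=1
        print(c,v0,"edges",us[j].round(1),us[k].round(1))
    q=g[(us>-86)&(us<-80)].mean(0); dk=vs[q<110]; print("strip v",dk.min(),dk.max())
cv2.imwrite("pics/rect.png",cv2.cvtColor(np.vstack(out),cv2.COLOR_RGB2BGR))
```

```text
top -115 edges -83.6 -67.2
top -90 edges -82.4 -66.4
top -60 edges -81.6 -66.0
top -30 edges -81.2 -65.6
top 0 edges -81.2 -65.2
top 30 edges -80.8 -64.8
top 60 edges -80.4 -64.8
top 90 edges -80.4 -64.4
top 115 edges -81.2 -65.6
strip v -125.99999999999952 -107.19999999999925
scene -115 edges -82.8 -68.4
scene -90 edges -84.8 -69.6
scene -60 edges -85.2 -69.2
scene -30 edges -84.8 -68.8
scene 0 edges -84.0 -68.8
scene 30 edges -84.4 -68.4
scene 60 edges -83.6 -68.0
scene 90 edges -82.4 -67.6
scene 115 edges -80.8 -65.2
strip v -99.19999999999914 159.60000000000457
```

View pics/rect.png

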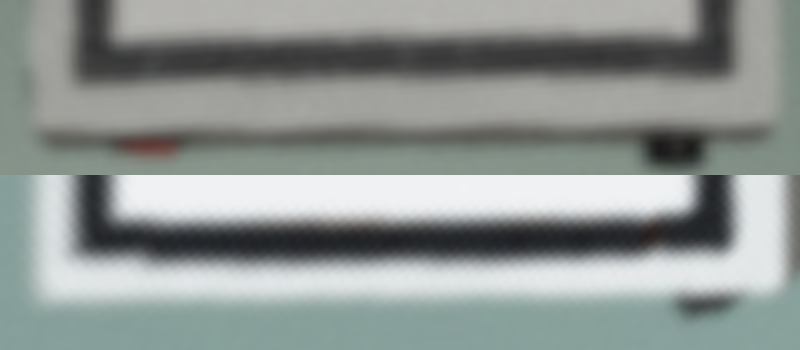

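The rectified strips (top camera above, scene camera below) show the near bead between its corner pieces. The frame ends fall at about v = -130 and +134 mm, 264 mm apart, which matches 232 + 2×16. That puts the bead origin near (570.5, 20.9) with yaw about 4.2°. The roller is near (487.8, -323.3), yaw about 11.5°, with its x running nearly along world y. I'll approach above the handle.

```bash
python3 -m inch '[{"hand":93,"az":0.0775},{"hand":93,"az":0.0775},{"hand":93,"tx":19.3,"ty":-15.8},{"hand":93,"tx":19.3,"ty":-15.8},{"hand":93,"tx":19.3,"ty":-15.8},{"hand":93,"tx":19.3,"ty":-15.8},{"hand":93,"tx":19.3,"ty":-15.8},{"hand":93,"tx":19.3,"ty":-15.8},{"hand":93,"tx":19.3,"ty":-15.8},{"hand":93,"tx":19.3,"ty":-15.8},{"hand":93,"tx":19.3,"ty":-15.8},{"hand":93,"tx":19.3,"ty":-15.8},{"hand":93,"tx":19.3,"ty":-15.8},{"hand":93,"tx":19.3,"ty":-15.8},{"hand":93,"tx":19.3,"ty":-15.8},{"hand":93,"tx":19.3,"ty":-15.8},{"hand":93,"tx":19.3,"ty":-15.8},{"hand":93,"tx":19.3,"ty":-15.8}]'
cat >> h.py <<'E'
def pose():
    s=arm.get_state(); w,x,y,z=s["tool_rot"]; th=np.degrees(2*np.arctan2(y,x)); th=(th+180)%360-180
    print("t",round(s["clock"],2),"tcp",s["eef_pos"].round(1),"theta",th.round(2),"tilt",np.round(np.degrees(2*np.hypot(w,z)),2),"F",s["ft_force"].round(1),"M",s["wrist_torque"].round(2),"w",round(s["gripper_width"]*93,1),"g",round(s["grasp_force"],1),"j",s["joint_pos"].round(2))
    return s["eef_pos"],np.radians(th)
def to(goal,thg):
    p,th=pose(); d=np.array(goal)-p; c,s=np.cos(th),np.sin(th)
    print("tx %.1f ty %.1f tz %.1f az %.4f"%(c*d[0]+s*d[1],s*d[0]-c*d[1],-d[2],th-np.radians(thg)))
E
python3 -c "
from h import *
to([487.8,-323.3,82],11.5)"
```

```text
t 0.5 tcp [ 235.8 -632.5  218.6] theta 20.44 tilt 0.0 F [ 0.1 -0.2  0.3] M [-0.01 -0.02  0.02] w 92.7 g 0.0 j [-1.25  0.12  1.44  0.    1.58 -0.04]
tx 344.2 ty -201.7 tz 136.6 az 0.1561invalid input at $[0]: expected keys hand, tx, ty, tz, ax, ay, az
```

```bash
python3 -m inch '[{"hand":93,"tx":0,"ty":0,"tz":0,"ax":0,"ay":0,"az":0.0775},{"hand":93,"tx":0,"ty":0,"tz":0,"ax":0,"ay":0,"az":0.0775},{"hand":93,"tx":19.3,"ty":-15.8,"tz":0,"ax":0,"ay":0,"az":0},{"hand":93,"tx":19.3,"ty":-15.8,"tz":0,"ax":0,"ay":0,"az":0},{"hand":93,"tx":19.3,"ty":-15.8,"tz":0,"ax":0,"ay":0,"az":0},{"hand":93,"tx":19.3,"ty":-15.8,"tz":0,"ax":0,"ay":0,"az":0},{"hand":93,"tx":19.3,"ty":-15.8,"tz":0,"ax":0,"ay":0,"az":0},{"hand":93,"tx":19.3,"ty":-15.8,"tz":0,"ax":0,"ay":0,"az":0},{"hand":93,"tx":19.3,"ty":-15.8,"tz":0,"ax":0,"ay":0,"az":0},{"hand":93,"tx":19.3,"ty":-15.8,"tz":0,"ax":0,"ay":0,"az":0},{"hand":93,"tx":19.3,"ty":-15.8,"tz":0,"ax":0,"ay":0,"az":0},{"hand":93,"tx":19.3,"ty":-15.8,"tz":0,"ax":0,"ay":0,"az":0},{"hand":93,"tx":19.3,"ty":-15.8,"tz":0,"ax":0,"ay":0,"az":0},{"hand":93,"tx":19.3,"ty":-15.8,"tz":0,"ax":0,"ay":0,"az":0},{"hand":93,"tx":19.3,"ty":-15.8,"tz":0,"ax":0,"ay":0,"az":0},{"hand":93,"tx":19.3,"ty":-15.8,"tz":0,"ax":0,"ay":0,"az":0},{"hand":93,"tx":19.3,"ty":-15.8,"tz":0,"ax":0,"ay":0,"az":0},{"hand":93,"tx":19.3,"ty":-15.8,"tz":0,"ax":0,"ay":0,"az":0}]'
python3 -c "
from h import *
to([487.8,-323.3,82],11.5)"
```

```text
clock: 2.3
eef_pos: [488.2, -322.1, 218.8]
tool_rot: [0.0, 0.995, 0.101, 0.0]
ft_force: [-0.0, -0.1, -0.1]
gripper_width: 1.001
grasp_force: 0.0
t 2.3 tcp [ 488.2 -322.1  218.8] theta 11.56 tilt 0.01 F [-0.  -0.1 -0.1] M [-0.02  0.01 -0.03] w 93.1 g 0.0 j [-0.63 -0.08  1.64  0.    1.58  0.74]
tx -0.6 ty 1.1 tz 136.8 az 0.0011
```

```bash
python3 -m inch '[{"hand":93,"tx":-0.5,"ty":1,"tz":20,"ax":0,"ay":0,"az":0},{"hand":93,"tx":0,"ty":0,"tz":25,"ax":0,"ay":0,"az":0},{"hand":93,"tx":0,"ty":0,"tz":25,"ax":0,"ay":0,"az":0},{"hand":93,"tx":0,"ty":0,"tz":25,"ax":0,"ay":0,"az":0},{"hand":93,"tx":0,"ty":0,"tz":25,"ax":0,"ay":0,"az":0},{"hand":93,"tx":0,"ty":0,"tz":17,"ax":0,"ay":0,"az":0},{"hand":93,"tx":0,"ty":0,"tz":0,"ax":0,"ay":0,"az":0}]'
python3 - <<'E'
from h import *
import cv2
to([487.8,-323.3,82],11.5)
p,z=arm.capture("scene"); cv2.imwrite("pics/s2.png",cv2.resize(cv2.cvtColor(p[70:200,150:310],cv2.COLOR_RGB2BGR),(720,585),interpolation=cv2.INTER_CUBIC))
E
```

```text
clock: 3.0
eef_pos: [486.5, -323.4, 79.4]
tool_rot: [-0.001, 0.995, 0.101, -0.001]
ft_force: [0.4, 0.6, 1.0]
gripper_width: 1.0
grasp_force: 0.0
t 3.0 tcp [ 486.5 -323.4   79.4] theta 11.56 tilt 0.19 F [0.4 0.6 1. ] M [ 0.01  0.07 -0.01] w 93.0 g 0.0 j [-0.63 -0.01  1.8   0.    1.35  0.74]
tx 1.3 ty 0.2 tz -2.6 az 0.0011
```

View pics/s2.png

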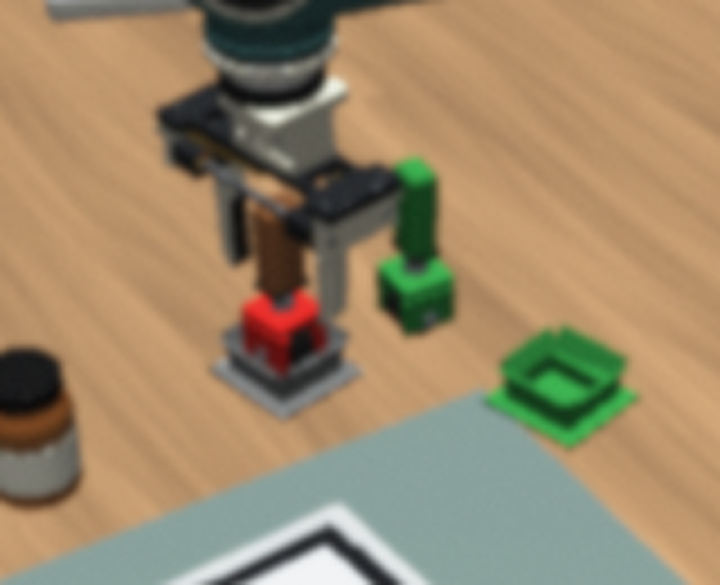

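The fingers straddle the brown handle above the red yoke (crop pixel 280,250), and the green roller is clear. Closing the fingers.

```bash
python3 -m inch '[{"hand":10,"tx":0,"ty":0,"tz":0,"ax":0,"ay":0,"az":0},{"hand":10,"tx":0,"ty":0,"tz":0,"ax":0,"ay":0,"az":0},{"hand":10,"tx":0,"ty":0,"tz":0,"ax":0,"ay":0,"az":0},{"hand":10,"tx":0,"ty":0,"tz":0,"ax":0,"ay":0,"az":0},{"hand":10,"tx":0,"ty":0,"tz":0,"ax":0,"ay":0,"az":0},{"hand":10,"tx":0,"ty":0,"tz":0,"ax":0,"ay":0,"az":0},{"hand":10,"tx":0,"ty":0,"tz":0,"ax":0,"ay":0,"az":0},{"hand":10,"tx":0,"ty":0,"tz":0,"ax":0,"ay":0,"az":0},{"hand":10,"tx":0,"ty":0,"tz":0,"ax":0,"ay":0,"az":0},{"hand":10,"tx":0,"ty":0,"tz":0,"ax":0,"ay":0,"az":0}]'
python3 -c "
from h import *
to([487.8,-323.3,82],11.5)"
```

```text
clock: 4.05
eef_pos: [487.4, -324.1, 81.7]
tool_rot: [0.0, 0.995, 0.101, 0.0]
ft_force: [-0.1, 0.1, 0.2]
gripper_width: 0.279
grasp_force: 30.0
t 4.05 tcp [ 487.4 -324.1   81.7] theta 11.56 tilt 0.01 F [-0.1  0.1  0.2] M [-0.05  0.08  0.01] w 25.9 g 30.0 j [-0.63 -0.01  1.8  -0.    1.35  0.74]
tx 0.6 ty -0.7 tz -0.3 az 0.0011
```

```bash
python3 -m inch '[{"hand":10,"tx":0,"ty":0,"tz":-6,"ax":0,"ay":0,"az":0},{"hand":10,"tx":0,"ty":0,"tz":-12,"ax":0,"ay":0,"az":0},{"hand":10,"tx":0,"ty":0,"tz":-18,"ax":0,"ay":0,"az":0},{"hand":10,"tx":0,"ty":0,"tz":-20,"ax":0,"ay":0,"az":0},{"hand":10,"tx":0,"ty":0,"tz":-20,"ax":0,"ay":0,"az":0},{"hand":10,"tx":0,"ty":0,"tz":-10,"ax":0,"ay":0,"az":0.0645},{"hand":10,"tx":0,"ty":0,"tz":-4,"ax":0,"ay":0,"az":0.064},{"hand":10,"tx":8,"ty":-18,"tz":0,"ax":0,"ay":0,"az":0},{"hand":10,"tx":8,"ty":-19,"tz":0,"ax":0,"ay":0,"az":0},{"hand":10,"tx":8,"ty":-20,"tz":0,"ax":0,"ay":0,"az":0},{"hand":10,"tx":8,"ty":-20,"tz":0,"ax":0,"ay":0,"az":0},{"hand":10,"tx":9,"ty":-21,"tz":0,"ax":0,"ay":0,"az":0},{"hand":10,"tx":9,"ty":-21,"tz":0,"ax":0,"ay":0,"az":0},{"hand":10,"tx":9,"ty":-21,"tz":0,"ax":0,"ay":0,"az":0},{"hand":10,"tx":9,"ty":-21,"tz":0,"ax":0,"ay":0,"az":0},{"hand":10,"tx":9,"ty":-21,"tz":0,"ax":0,"ay":0,"az":0},{"hand":10,"tx":9,"ty":-21,"tz":0,"ax":0,"ay":0,"az":0},{"hand":10,"tx":8,"ty":-20,"tz":0,"ax":0,"ay":0,"az":0},{"hand":10,"tx":7,"ty":-17,"tz":0,"ax":0,"ay":0,"az":0},{"hand":10,"tx":5,"ty":-10,"tz":5,"ax":0,"ay":0,"az":0}]'
python3 -m inch '[{"hand":10,"tx":0,"ty":0,"tz":10,"ax":0,"ay":0,"az":0},{"hand":10,"tx":0,"ty":0,"tz":6,"ax":0,"ay":0,"az":0},{"hand":10,"tx":0,"ty":0,"tz":0,"ax":0,"ay":0,"az":0},{"hand":10,"tx":0,"ty":0,"tz":0,"ax":0,"ay":0,"az":0}]'
python3 - <<'E'
from h import *
import cv2
to([574.9,-66.5,150],4.2)
p,z=arm.capture("scene"); t,zt=arm.capture("top")
np.savez("d1",p=p,z=z,t=t,zt=zt)
b=lambda q,s:cv2.resize(cv2.cvtColor(q,cv2.COLOR_RGB2BGR),s,interpolation=cv2.INTER_CUBIC)
cv2.imwrite("pics/s3.png",np.hstack([b(p[130:280,150:310],(400,375)),b(t[130:230,195:305],(400,375))]))
E
```

```text
clock: 6.05
eef_pos: [575.3, -65.8, 168.0]
tool_rot: [0.0, 0.999, 0.037, 0.001]
ft_force: [0.1, -0.9, -1.9]
gripper_width: 0.277
grasp_force: 30.0
clock: 6.45
eef_pos: [574.5, -67.6, 150.5]
tool_rot: [-0.0, 0.999, 0.036, -0.0]
ft_force: [-1.2, 0.1, -2.6]
gripper_width: 0.278
grasp_force: 30.0
t 6.45 tcp [574.5 -67.6 150.5] theta 4.15 tilt 0.03 F [-1.2  0.1 -2.6] M [0.05 0.01 0.04] w 25.9 g 30.0 j [-0.16 -0.07  1.74 -0.    1.47  1.34]
tx 0.5 ty -1.1 tz 0.5 az -0.0008
```

View pics/s3.png

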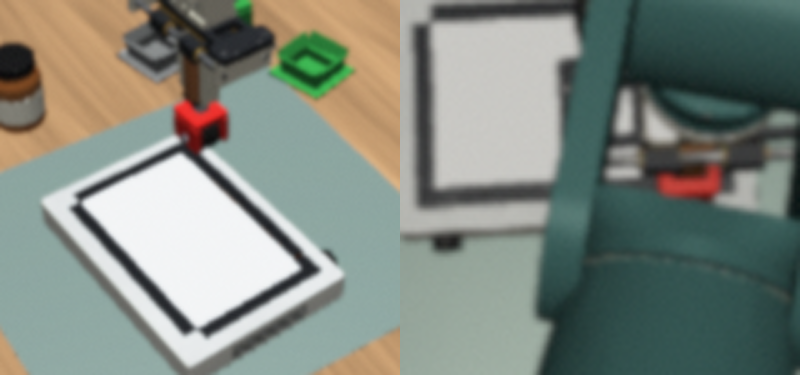

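The roller hangs over the near-right end of the bead, with the red yoke at (200,125) in the scene crop. Next I measure the yoke's centre against the bead.

Run:
```python
from h import *
import cv2
d=np.load("d1.npz"); a=np.radians(4.15);ex=np.array([np.cos(a),np.sin(a)]);ey=np.array([-np.sin(a),np.cos(a)])
B=np.array([570.5,20.9])
for c,p,z in(("scene",d["p"],d["z"]),("top",d["t"],d["zt"])):
    W=cloud(c,z);hsv=cv2.cvtColor(p,cv2.COLOR_RGB2HSV);H,S,V=[hsv[...,i].astype(int) for i in range(3)]
    k=((H<8)|(H>172))&(S>170)&(V>90)&(np.hypot(W[...,0]-574,W[...,1]+67)<60)
    q=W[k]; u=(q[:,:2]-B)@ex; v=(q[:,:2]-B)@ey
    print(c,k.sum(),"z",np.percentile(q[:,2],[2,50,98]).round(1),"u",np.percentile(u,[1,5,50,95,99]).round(1),"v",np.percentile(v,[1,5,50,95,99]).round(1))
    t=q[:,2]>128; print(" top: u",np.percentile(u[t],[2,98]).round(1),"v",np.percentile(v[t],[2,98]).round(1))
print("tcp uv",(np.array([574.5,-67.6])-B)@ex,(np.array([574.5,-67.6])-B)@ey)
```

```text
scene 197 z [101.5 129.4 135.5] u [-20.8 -18.8  12.4  21.5  22.2] v [-105.5 -101.6  -74.5  -63.6  -62.2]
 top: u [-19.1  22. ] v [-105.4  -62.3]
top 77 z [124.6 134.6 198.5] u [-37.2 -26.2 -20.1 -13.1 -10.1] v [-107.9 -106.6  -89.6  -68.   -63.2]
 top: u [-32.2 -10.8] v [-107.3  -65.8]
tcp uv -2.4150425338882235 -88.55742526496302
```

```bash
python3 -m inch '[{"hand":10,"tx":0,"ty":0,"tz":9,"ax":0,"ay":0,"az":0},{"hand":10,"tx":0,"ty":0,"tz":8,"ax":0,"ay":0,"az":0},{"hand":10,"tx":0,"ty":0,"tz":4,"ax":0,"ay":0,"az":0},{"hand":10,"tx":0,"ty":0,"tz":2.5,"ax":0,"ay":0,"az":0},{"hand":10,"tx":0,"ty":0,"tz":0,"ax":0,"ay":0,"az":0}]'; python3 -c "
from h import *
pose()"
python3 -m inch '[{"hand":10,"tx":0,"ty":-4,"tz":0,"ax":0,"ay":0,"az":0},{"hand":10,"tx":0,"ty":-7,"tz":0,"ax":0,"ay":0,"az":0},{"hand":10,"tx":0,"ty":-7,"tz":0,"ax":0,"ay":0,"az":0},{"hand":10,"tx":0,"ty":-7,"tz":0,"ax":0,"ay":0,"az":0}]'; python3 -c "
from h import *
pose()"
```

```text
clock: 7.05
eef_pos: [574.6, -66.9, 126.7]
tool_rot: [-0.0, 0.999, 0.037, -0.0]
ft_force: [0.4, -1.0, -2.4]
gripper_width: 0.282
grasp_force: 30.0
t 7.05 tcp [574.6 -66.9 126.7] theta 4.2 tilt 0.04 F [ 0.4 -1.  -2.4] M [ 0.01 -0.   -0.02] w 26.2 g 30.0 j [-0.16 -0.05  1.77  0.    1.43  1.34]
clock: 7.45
eef_pos: [572.9, -41.2, 127.3]
tool_rot: [-0.0, 0.999, 0.037, 0.0]
ft_force: [-1.1, 0.0, -3.2]
gripper_width: 0.276
grasp_force: 30.0
t 7.45 tcp [572.9 -41.2 127.3] theta 4.21 tilt 0.01 F [-1.1  0.  -3.2] M [ 0.07  0.01 -0.04] w 25.7 g 30.0 j [-0.12 -0.06  1.77  0.    1.43  1.38]
```

```bash
python3 -m inch '[{"hand":10,"tx":0,"ty":-8,"tz":0,"ax":0,"ay":0,"az":0},{"hand":10,"tx":0,"ty":-8,"tz":0,"ax":0,"ay":0,"az":0},{"hand":10,"tx":0,"ty":-8,"tz":0,"ax":0,"ay":0,"az":0},{"hand":10,"tx":0,"ty":-8,"tz":0,"ax":0,"ay":0,"az":0},{"hand":10,"tx":0,"ty":-8,"tz":0,"ax":0,"ay":0,"az":0},{"hand":10,"tx":0,"ty":-8,"tz":0,"ax":0,"ay":0,"az":0},{"hand":10,"tx":0,"ty":-8,"tz":0,"ax":0,"ay":0,"az":0}]'; python3 -c "
from h import *
pose()"
python3 -m inch '[{"hand":10,"tx":0,"ty":-8,"tz":0,"ax":0,"ay":0,"az":0},{"hand":10,"tx":0,"ty":-8,"tz":0,"ax":0,"ay":0,"az":0},{"hand":10,"tx":0,"ty":-8,"tz":0,"ax":0,"ay":0,"az":0},{"hand":10,"tx":0,"ty":-8,"tz":0,"ax":0,"ay":0,"az":0}]'; python3 -c "
from h import *
pose()"
python3 -m inch '[{"hand":10,"tx":0,"ty":-8,"tz":0,"ax":0,"ay":0,"az":0},{"hand":10,"tx":0,"ty":-8,"tz":0,"ax":0,"ay":0,"az":0},{"hand":10,"tx":0,"ty":-8,"tz":0,"ax":0,"ay":0,"az":0},{"hand":10,"tx":0,"ty":-8,"tz":0,"ax":0,"ay":0,"az":0},{"hand":10,"tx":0,"ty":-8,"tz":0,"ax":0,"ay":0,"az":0},{"hand":10,"tx":0,"ty":-8,"tz":0,"ax":0,"ay":0,"az":0},{"hand":10,"tx":0,"ty":-8,"tz":0,"ax":0,"ay":0,"az":0},{"hand":10,"tx":0,"ty":-8,"tz":0,"ax":0,"ay":0,"az":0}]'; python3 -c "
from h import *
pose()"
```

```text
clock: 8.15
eef_pos: [568.8, 14.5, 127.3]
tool_rot: [0.0, 0.999, 0.037, 0.0]
ft_force: [-0.7, 0.0, 1.6]
gripper_width: 0.279
grasp_force: 30.0
t 8.15 tcp [568.8  14.5 127.3] theta 4.2 tilt 0.01 F [-0.7  0.   1.6] M [-0.09  0.34 -0.01] w 26.0 g 30.0 j [-0.02 -0.08  1.79 -0.    1.43  1.48]
clock: 8.55
eef_pos: [566.4, 46.5, 127.0]
tool_rot: [-0.0, 0.999, 0.037, -0.0]
ft_force: [-0.1, 0.4, -2.2]
gripper_width: 0.28
grasp_force: 30.0
t 8.55 tcp [566.4  46.5 127. ] theta 4.2 tilt 0.01 F [-0.1  0.4 -2.2] M [ 0.02  0.02 -0.  ] w 26.1 g 30.0 j [ 0.04 -0.08  1.79  0.    1.43  1.53]
clock: 9.35
eef_pos: [561.7, 110.3, 127.1]
tool_rot: [-0.0, 0.999, 0.037, -0.0]
ft_force: [0.3, 0.6, -2.3]
gripper_width: 0.278
grasp_force: 30.0
t 9.35 tcp [561.7 110.3 127.1] theta 4.2 tilt 0.0 F [ 0.3  0.6 -2.3] M [-0.01  0.    0.  ] w 25.9 g 30.0 j [ 0.15 -0.07  1.78  0.    1.43  1.65]
```

```bash
python3 -m inch '[{"hand":10,"tx":0,"ty":-5,"tz":1.5,"ax":0,"ay":0,"az":0},{"hand":10,"tx":0,"ty":0,"tz":1,"ax":0,"ay":0,"az":0},{"hand":10,"tx":0,"ty":4,"tz":0,"ax":0,"ay":0,"az":0},{"hand":10,"tx":0,"ty":7,"tz":0,"ax":0,"ay":0,"az":0},{"hand":10,"tx":0,"ty":7,"tz":0,"ax":0,"ay":0,"az":0},{"hand":10,"tx":0,"ty":7,"tz":0,"ax":0,"ay":0,"az":0},{"hand":10,"tx":0,"ty":7,"tz":0,"ax":0,"ay":0,"az":0}]'; python3 -c "
from h import *
pose()"
python3 -m inch '[{"hand":10,"tx":0,"ty":7,"tz":0,"ax":0,"ay":0,"az":0},{"hand":10,"tx":0,"ty":7,"tz":0,"ax":0,"ay":0,"az":0},{"hand":10,"tx":0,"ty":7,"tz":0,"ax":0,"ay":0,"az":0},{"hand":10,"tx":0,"ty":7,"tz":0,"ax":0,"ay":0,"az":0},{"hand":10,"tx":0,"ty":7,"tz":0,"ax":0,"ay":0,"az":0},{"hand":10,"tx":0,"ty":7,"tz":0,"ax":0,"ay":0,"az":0},{"hand":10,"tx":0,"ty":7,"tz":0,"ax":0,"ay":0,"az":0}]'; python3 -c "
from h import *
pose()"
python3 -m inch '[{"hand":10,"tx":0,"ty":7,"tz":0,"ax":0,"ay":0,"az":0},{"hand":10,"tx":0,"ty":7,"tz":0,"ax":0,"ay":0,"az":0},{"hand":10,"tx":0,"ty":7,"tz":0,"ax":0,"ay":0,"az":0},{"hand":10,"tx":0,"ty":7,"tz":0,"ax":0,"ay":0,"az":0},{"hand":10,"tx":0,"ty":7,"tz":0,"ax":0,"ay":0,"az":0},{"hand":10,"tx":0,"ty":7,"tz":0,"ax":0,"ay":0,"az":0},{"hand":10,"tx":0,"ty":7,"tz":0,"ax":0,"ay":0,"az":0}]'; python3 -c "
from h import *
pose()"
python3 -m inch '[{"hand":10,"tx":0,"ty":7,"tz":0,"ax":0,"ay":0,"az":0},{"hand":10,"tx":0,"ty":7,"tz":0,"ax":0,"ay":0,"az":0},{"hand":10,"tx":0,"ty":7,"tz":0,"ax":0,"ay":0,"az":0},{"hand":10,"tx":0,"ty":7,"tz":0,"ax":0,"ay":0,"az":0},{"hand":10,"tx":0,"ty":7,"tz":0,"ax":0,"ay":0,"az":0},{"hand":10,"tx":0,"ty":6,"tz":0,"ax":0,"ay":0,"az":0},{"hand":10,"tx":0,"ty":3,"tz":0,"ax":0,"ay":0,"az":0}]'; python3 -c "
from h import *
pose()"
```

```text
clock: 10.05
eef_pos: [564.0, 81.7, 124.9]
tool_rot: [0.0, 0.999, 0.036, 0.0]
ft_force: [0.5, 1.0, 3.9]
gripper_width: 0.277
grasp_force: 30.0
t 10.05 tcp [564.   81.7 124.9] theta 4.17 tilt 0.03 F [0.5 1.  3.9] M [ 0.15 -0.01 -0.02] w 25.8 g 30.0 j [ 0.1  -0.07  1.79 -0.    1.43  1.6 ]
clock: 10.75
eef_pos: [567.5, 33.2, 124.7]
tool_rot: [0.0, 0.999, 0.037, 0.0]
ft_force: [1.3, 1.1, 3.9]
gripper_width: 0.276
grasp_force: 30.0
t 10.75 tcp [567.5  33.2 124.7] theta 4.2 tilt 0.02 F [1.3 1.1 3.9] M [ 0.23 -0.49  0.01] w 25.7 g 30.0 j [ 0.01 -0.08  1.79 -0.    1.43  1.51]
clock: 11.45
eef_pos: [571.0, -15.7, 124.7]
tool_rot: [0.0, 0.999, 0.037, 0.0]
ft_force: [3.1, 1.3, 5.4]
gripper_width: 0.278
grasp_force: 30.0
t 11.45 tcp [571.  -15.7 124.7] theta 4.2 tilt 0.01 F [3.1 1.3 5.4] M [ 0.16 -0.78 -0.03] w 25.9 g 30.0 j [-0.07 -0.07  1.78  0.    1.43  1.43]
clock: 12.15
eef_pos: [574.2, -59.6, 124.7]
tool_rot: [0.0, 0.999, 0.036, 0.0]
ft_force: [3.1, 1.4, 4.8]
gripper_width: 0.279
grasp_force: 30.0
t 12.15 tcp [574.2 -59.6 124.7] theta 4.18 tilt 0.01 F [3.1 1.4 4.8] M [ 0.23 -0.93  0.01] w 26.0 g 30.0 j [-0.15 -0.06  1.77 -0.    1.43  1.35]
```

```bash
python3 -m inch '[{"hand":10,"tx":0,"ty":6,"tz":0,"ax":0,"ay":0,"az":0},{"hand":10,"tx":0,"ty":6,"tz":0,"ax":0,"ay":0,"az":0},{"hand":10,"tx":0,"ty":0,"tz":1,"ax":0,"ay":0,"az":0},{"hand":10,"tx":0,"ty":0,"tz":1,"ax":0,"ay":0,"az":0},{"hand":10,"tx":0,"ty":0,"tz":0,"ax":0,"ay":0,"az":0}]'; python3 -c "
from h import *
pose()"
python3 -m inch '[{"hand":10,"tx":0,"ty":-5,"tz":0,"ax":0,"ay":0,"az":0},{"hand":10,"tx":0,"ty":-7,"tz":0,"ax":0,"ay":0,"az":0},{"hand":10,"tx":0,"ty":-7,"tz":0,"ax":0,"ay":0,"az":0},{"hand":10,"tx":0,"ty":-7,"tz":0,"ax":0,"ay":0,"az":0},{"hand":10,"tx":0,"ty":-7,"tz":0,"ax":0,"ay":0,"az":0},{"hand":10,"tx":0,"ty":-7,"tz":0,"ax":0,"ay":0,"az":0}]'; python3 -c "
from h import *
pose()"
```

```text
clock: 12.65
eef_pos: [575.0, -70.9, 122.5]
tool_rot: [0.0, 0.999, 0.037, -0.0]
ft_force: [3.2, 0.2, 3.3]
gripper_width: 0.279
grasp_force: 30.0
t 12.65 tcp [575.  -70.9 122.5] theta 4.2 tilt 0.01 F [3.2 0.2 3.3] M [ 0.03 -1.04 -0.03] w 26.0 g 30.0 j [-0.17 -0.05  1.77 -0.    1.42  1.33]
clock: 13.25
eef_pos: [571.9, -30.5, 122.7]
tool_rot: [0.0, 0.999, 0.037, -0.0]
ft_force: [2.0, -0.1, 4.8]
gripper_width: 0.279
grasp_force: 30.0
t 13.25 tcp [571.9 -30.5 122.7] theta 4.21 tilt 0.03 F [ 2.  -0.1  4.8] M [-0.2  -0.41 -0.03] w 25.9 g 30.0 j [-0.1  -0.06  1.78 -0.    1.42  1.4 ]
```

```bash
python3 -m inch '[{"hand":10,"tx":0,"ty":-7,"tz":0,"ax":0,"ay":0,"az":0},{"hand":10,"tx":0,"ty":-7,"tz":0,"ax":0,"ay":0,"az":0},{"hand":10,"tx":0,"ty":-7,"tz":0,"ax":0,"ay":0,"az":0},{"hand":10,"tx":0,"ty":-7,"tz":0,"ax":0,"ay":0,"az":0},{"hand":10,"tx":0,"ty":-7,"tz":0,"ax":0,"ay":0,"az":0},{"hand":10,"tx":0,"ty":-7,"tz":0,"ax":0,"ay":0,"az":0},{"hand":10,"tx":0,"ty":-7,"tz":0,"ax":0,"ay":0,"az":0}]'; python3 -c "
from h import *
pose()"
python3 -m inch '[{"hand":10,"tx":0,"ty":-7,"tz":0,"ax":0,"ay":0,"az":0},{"hand":10,"tx":0,"ty":-7,"tz":0,"ax":0,"ay":0,"az":0},{"hand":10,"tx":0,"ty":-7,"tz":0,"ax":0,"ay":0,"az":0},{"hand":10,"tx":0,"ty":-7,"tz":0,"ax":0,"ay":0,"az":0},{"hand":10,"tx":0,"ty":-7,"tz":0,"ax":0,"ay":0,"az":0},{"hand":10,"tx":0,"ty":-7,"tz":0,"ax":0,"ay":0,"az":0}]'; python3 -c "
from h import *
pose()"
python3 -m inch '[{"hand":10,"tx":0,"ty":-7,"tz":0,"ax":0,"ay":0,"az":0},{"hand":10,"tx":0,"ty":-7,"tz":0,"ax":0,"ay":0,"az":0},{"hand":10,"tx":0,"ty":-7,"tz":0,"ax":0,"ay":0,"az":0},{"hand":10,"tx":0,"ty":-7,"tz":0,"ax":0,"ay":0,"az":0},{"hand":10,"tx":0,"ty":-6,"tz":0,"ax":0,"ay":0,"az":0},{"hand":10,"tx":0,"ty":0,"tz":0,"ax":0,"ay":0,"az":0}]'; python3 -c "
from h import *
pose()"
```

```text
clock: 13.95
eef_pos: [568.3, 18.2, 122.6]
tool_rot: [0.0, 0.999, 0.037, -0.0]
ft_force: [-0.6, -1.4, 5.8]
gripper_width: 0.277
grasp_force: 30.0
t 13.95 tcp [568.3  18.2 122.6] theta 4.2 tilt 0.04 F [-0.6 -1.4  5.8] M [-0.24  0.02 -0.01] w 25.8 g 30.0 j [-0.01 -0.07  1.79 -0.    1.42  1.49]
clock: 14.55
eef_pos: [565.2, 60.3, 122.6]
tool_rot: [0.0, 0.999, 0.037, -0.0]
ft_force: [-1.3, -4.1, 7.6]
gripper_width: 0.277
grasp_force: 30.0
t 14.55 tcp [565.2  60.3 122.6] theta 4.2 tilt 0.03 F [-1.3 -4.1  7.6] M [-0.97  0.34 -0.01] w 25.8 g 30.0 j [ 0.06 -0.07  1.79  0.    1.42  1.56]
clock: 15.15
eef_pos: [562.8, 94.5, 122.6]
tool_rot: [-0.0, 0.999, 0.037, -0.0]
ft_force: [-3.0, 0.5, 5.0]
gripper_width: 0.281
grasp_force: 30.0
t 15.15 tcp [562.8  94.5 122.6] theta 4.24 tilt 0.03 F [-3.   0.5  5. ] M [-0.    0.78  0.02] w 26.1 g 30.0 j [ 0.12 -0.07  1.79  0.    1.42  1.62]
```

```bash
python3 -m inch '[{"hand":10,"tx":0,"ty":-6,"tz":0,"ax":0,"ay":0,"az":0},{"hand":10,"tx":0,"ty":-6,"tz":0,"ax":0,"ay":0,"az":0},{"hand":10,"tx":0,"ty":-5,"tz":0,"ax":0,"ay":0,"az":0},{"hand":10,"tx":0,"ty":0,"tz":0.4,"ax":0,"ay":0,"az":0},{"hand":10,"tx":0,"ty":0,"tz":0.3,"ax":0,"ay":0,"az":0}]'; python3 -c "
from h import *
pose()"; python3 -m inch '[{"hand":10,"tx":0,"ty":0,"tz":0.3,"ax":0,"ay":0,"az":0},{"hand":10,"tx":0,"ty":0,"tz":0.2,"ax":0,"ay":0,"az":0}]'; python3 -c "
from h import *
pose()"
```

```text
clock: 15.65
eef_pos: [561.7, 111.1, 122.4]
tool_rot: [-0.0, 0.999, 0.037, 0.0]
ft_force: [-5.7, -0.0, 11.4]
gripper_width: 0.28
grasp_force: 30.0
t 15.65 tcp [561.7 111.1 122.4] theta 4.22 tilt 0.02 F [-5.7 -0.  11.4] M [-0.02  1.59 -0.04] w 26.1 g 30.0 j [ 0.15 -0.06  1.78  0.    1.42  1.65]
clock: 15.85
eef_pos: [561.8, 110.9, 122.4]
tool_rot: [-0.0, 0.999, 0.037, 0.0]
ft_force: [-7.6, 0.1, 13.8]
gripper_width: 0.282
grasp_force: 30.0
t 15.85 tcp [561.8 110.9 122.4] theta 4.21 tilt 0.04 F [-7.6  0.1 13.8] M [ 0.03  1.76 -0.05] w 26.2 g 30.0 j [ 0.15 -0.06  1.78  0.    1.42  1.65]
```

```bash
python3 -m inch '[{"hand":10,"tx":0,"ty":0,"tz":-4,"ax":0,"ay":0,"az":0},{"hand":10,"tx":0,"ty":0,"tz":0,"ax":0,"ay":0,"az":0.02},{"hand":10,"tx":0,"ty":-4,"tz":0,"ax":0,"ay":0,"az":0},{"hand":10,"tx":0,"ty":0,"tz":3,"ax":0,"ay":0,"az":0},{"hand":10,"tx":0,"ty":0,"tz":1.4,"ax":0,"ay":0,"az":0},{"hand":10,"tx":0,"ty":0,"tz":0,"ax":0,"ay":0,"az":0}]'; python3 -c "
from h import *
pose()"; python3 -m inch '[{"hand":10,"tx":0,"ty":3,"tz":0,"ax":0,"ay":0,"az":0},{"hand":10,"tx":0.1,"ty":6,"tz":0,"ax":0,"ay":0,"az":0},{"hand":10,"tx":0.1,"ty":6,"tz":0,"ax":0,"ay":0,"az":0},{"hand":10,"tx":0.1,"ty":6,"tz":0,"ax":0,"ay":0,"az":0},{"hand":10,"tx":0.1,"ty":6,"tz":0,"ax":0,"ay":0,"az":0}]'; python3 -c "
from h import *
pose()"
```

```text
clock: 16.45
eef_pos: [561.8, 114.9, 122.3]
tool_rot: [-0.0, 1.0, 0.027, 0.001]
ft_force: [-5.2, 0.0, 12.6]
gripper_width: 0.281
grasp_force: 30.0
t 16.45 tcp [561.8 114.9 122.3] theta 3.07 tilt 0.07 F [-5.2  0.  12.6] M [0.03 1.16 0.02] w 26.2 g 30.0 j [ 0.16 -0.06  1.78  0.    1.42  1.67]
clock: 16.95
eef_pos: [563.5, 87.7, 122.4]
tool_rot: [-0.0, 1.0, 0.027, 0.0]
ft_force: [-6.4, 0.7, 14.5]
gripper_width: 0.276
grasp_force: 30.0
t 16.95 tcp [563.5  87.7 122.4] theta 3.07 tilt 0.05 F [-6.4  0.7 14.5] M [0.15 1.63 0.03] w 25.7 g 30.0 j [ 0.11 -0.07  1.79  0.    1.42  1.63]
```

```bash
python3 -m inch '[{"hand":10,"tx":0.1,"ty":6,"tz":0.2,"ax":0,"ay":0,"az":0},{"hand":10,"tx":0.1,"ty":6,"tz":0.2,"ax":0,"ay":0,"az":0},{"hand":10,"tx":0.1,"ty":6,"tz":0,"ax":0,"ay":0,"az":0},{"hand":10,"tx":0.1,"ty":6,"tz":0,"ax":0,"ay":0,"az":0},{"hand":10,"tx":0.1,"ty":6,"tz":0,"ax":0,"ay":0,"az":0},{"hand":10,"tx":0.1,"ty":6,"tz":0,"ax":0,"ay":0,"az":0}]'; python3 -c "
from h import *
pose()"; python3 -m inch '[{"hand":10,"tx":0.1,"ty":6,"tz":0,"ax":0,"ay":0,"az":0},{"hand":10,"tx":0.1,"ty":6,"tz":0,"ax":0,"ay":0,"az":0},{"hand":10,"tx":0.1,"ty":6,"tz":0,"ax":0,"ay":0,"az":0},{"hand":10,"tx":0.1,"ty":6,"tz":0,"ax":0,"ay":0,"az":0},{"hand":10,"tx":0.1,"ty":6,"tz":0,"ax":0,"ay":0,"az":0},{"hand":10,"tx":0.1,"ty":6,"tz":0,"ax":0,"ay":0,"az":0}]'; python3 -c "
from h import *
pose()"; python3 -m inch '[{"hand":10,"tx":0.1,"ty":6,"tz":0,"ax":0,"ay":0,"az":0},{"hand":10,"tx":0.1,"ty":6,"tz":0,"ax":0,"ay":0,"az":0},{"hand":10,"tx":0.1,"ty":6,"tz":0,"ax":0,"ay":0,"az":0},{"hand":10,"tx":0.1,"ty":6,"tz":0,"ax":0,"ay":0,"az":0},{"hand":10,"tx":0.1,"ty":6,"tz":0,"ax":0,"ay":0,"az":0},{"hand":10,"tx":0.1,"ty":6,"tz":0,"ax":0,"ay":0,"az":0}]'; python3 -c "
from h import *
pose()"; python3 -m inch '[{"hand":10,"tx":0.1,"ty":6,"tz":0,"ax":0,"ay":0,"az":0},{"hand":10,"tx":0.1,"ty":6,"tz":0,"ax":0,"ay":0,"az":0},{"hand":10,"tx":0.1,"ty":6,"tz":0,"ax":0,"ay":0,"az":0},{"hand":10,"tx":0.1,"ty":6,"tz":0,"ax":0,"ay":0,"az":0},{"hand":10,"tx":0.1,"ty":6,"tz":0,"ax":0,"ay":0,"az":0},{"hand":10,"tx":0.1,"ty":6,"tz":0,"ax":0,"ay":0,"az":0}]'; python3 -c "
from h import *
pose()"
```

```text
clock: 17.55
eef_pos: [566.1, 51.7, 122.3]
tool_rot: [-0.0, 1.0, 0.027, 0.001]
ft_force: [-7.9, 0.3, 16.8]
gripper_width: 0.279
grasp_force: 30.0
t 17.55 tcp [566.1  51.7 122.3] theta 3.07 tilt 0.07 F [-7.9  0.3 16.8] M [0.16 1.83 0.04] w 26.0 g 30.0 j [ 0.05 -0.07  1.79  0.    1.42  1.56]
clock: 18.15
eef_pos: [568.6, 15.8, 122.3]
tool_rot: [-0.0, 1.0, 0.027, 0.001]
ft_force: [-6.7, 1.5, 17.2]
gripper_width: 0.279
grasp_force: 30.0
t 18.15 tcp [568.6  15.8 122.3] theta 3.07 tilt 0.07 F [-6.7  1.5 17.2] M [ 0.18  1.79 -0.04] w 26.0 g 30.0 j [-0.02 -0.07  1.79  0.    1.42  1.5 ]
clock: 18.75
eef_pos: [571.1, -20.3, 122.2]
tool_rot: [0.0, 1.0, 0.027, 0.0]
ft_force: [-7.3, 0.6, 16.2]
gripper_width: 0.276
grasp_force: 30.0
t 18.75 tcp [571.1 -20.3 122.2] theta 3.06 tilt 0.06 F [-7.3  0.6 16.2] M [0.22 1.82 0.02] w 25.7 g 30.0 j [-0.08 -0.07  1.79  0.    1.42  1.44]
clock: 19.35
eef_pos: [573.6, -56.2, 122.2]
tool_rot: [0.0, 1.0, 0.027, 0.0]
ft_force: [-4.8, 0.7, 15.1]
gripper_width: 0.278
grasp_force: 30.0
t 19.35 tcp [573.6 -56.2 122.2] theta 3.07 tilt 0.06 F [-4.8  0.7 15.1] M [0.23 1.49 0.02] w 25.8 g 30.0 j [-0.14 -0.06  1.78 -0.    1.42  1.38]
```

```bash
python3 -m inch '[{"hand":10,"tx":0.1,"ty":6,"tz":0.1,"ax":0,"ay":0,"az":0},{"hand":10,"tx":0.1,"ty":6,"tz":0.1,"ax":0,"ay":0,"az":0},{"hand":10,"tx":0.1,"ty":6,"tz":0,"ax":0,"ay":0,"az":0},{"hand":10,"tx":0.1,"ty":5,"tz":0.1,"ax":0,"ay":0,"az":0},{"hand":10,"tx":0,"ty":0,"tz":0.1,"ax":0,"ay":0,"az":0}]'; python3 -c "
from h import *
pose()"
python3 - <<'E'
from h import *
import cv2
p,z=arm.capture("scene")
b=lambda q,s:cv2.resize(cv2.cvtColor(q,cv2.COLOR_RGB2BGR),s,interpolation=cv2.INTER_CUBIC)
cv2.imwrite("pics/s4.png",b(p[140:270,190:330],(640,594)))
E
```

```text
clock: 19.85
eef_pos: [575.4, -79.6, 122.1]
tool_rot: [0.0, 1.0, 0.027, 0.001]
ft_force: [-7.3, -0.6, 19.3]
gripper_width: 0.279
grasp_force: 30.0
t 19.85 tcp [575.4 -79.6 122.1] theta 3.04 tilt 0.1 F [-7.3 -0.6 19.3] M [-0.23  1.76 -0.03] w 26.0 g 30.0 j [-0.18 -0.05  1.77 -0.    1.42  1.34]
```

View pics/s4.png

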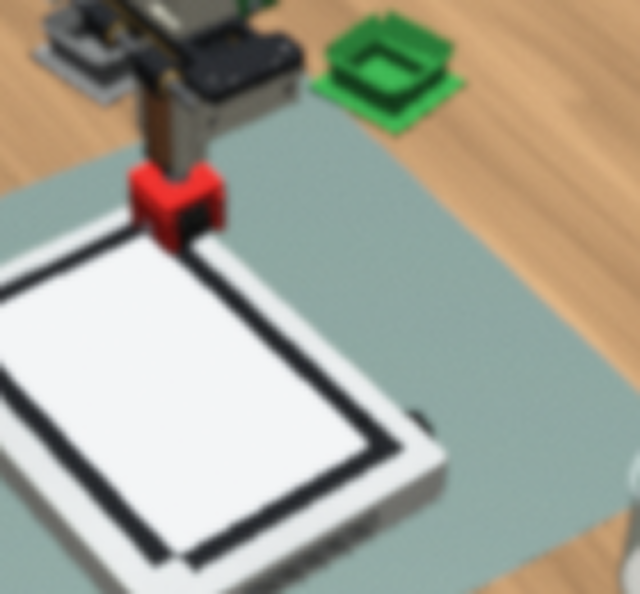

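The bead strip now looks straight and flush, from (190,245) to (400,445). I'll make one more firm pass back over its full length.

```bash
python3 -m inch '[{"hand":10,"tx":-0.1,"ty":-5,"tz":0.1,"ax":0,"ay":0,"az":0},{"hand":10,"tx":-0.1,"ty":-8,"tz":0,"ax":0,"ay":0,"az":0},{"hand":10,"tx":-0.1,"ty":-8,"tz":0,"ax":0,"ay":0,"az":0},{"hand":10,"tx":-0.2,"ty":-8,"tz":0,"ax":0,"ay":0,"az":0},{"hand":10,"tx":-0.2,"ty":-8,"tz":0,"ax":0,"ay":0,"az":0},{"hand":10,"tx":-0.1,"ty":-8,"tz":0,"ax":0,"ay":0,"az":0},{"hand":10,"tx":-0.2,"ty":-8,"tz":0,"ax":0,"ay":0,"az":0},{"hand":10,"tx":-0.1,"ty":-8,"tz":0,"ax":0,"ay":0,"az":0},{"hand":10,"tx":-0.2,"ty":-8,"tz":0,"ax":0,"ay":0,"az":0}]'; python3 -c "
from h import *
pose()"; python3 -m inch '[{"hand":10,"tx":-0.1,"ty":-8,"tz":0,"ax":0,"ay":0,"az":0},{"hand":10,"tx":-0.2,"ty":-8,"tz":0,"ax":0,"ay":0,"az":0},{"hand":10,"tx":-0.1,"ty":-8,"tz":0,"ax":0,"ay":0,"az":0},{"hand":10,"tx":-0.2,"ty":-8,"tz":0,"ax":0,"ay":0,"az":0},{"hand":10,"tx":-0.2,"ty":-8,"tz":0,"ax":0,"ay":0,"az":0},{"hand":10,"tx":-0.1,"ty":-8,"tz":0,"ax":0,"ay":0,"az":0},{"hand":10,"tx":-0.2,"ty":-8,"tz":0,"ax":0,"ay":0,"az":0},{"hand":10,"tx":-0.1,"ty":-8,"tz":0,"ax":0,"ay":0,"az":0}]'; python3 -c "
from h import *
pose()"; python3 -m inch '[{"hand":10,"tx":-0.2,"ty":-8,"tz":0,"ax":0,"ay":0,"az":0},{"hand":10,"tx":-0.1,"ty":-8,"tz":0,"ax":0,"ay":0,"az":0},{"hand":10,"tx":-0.2,"ty":-8,"tz":0,"ax":0,"ay":0,"az":0},{"hand":10,"tx":-0.1,"ty":-8,"tz":0,"ax":0,"ay":0,"az":0},{"hand":10,"tx":-0.2,"ty":-8,"tz":0,"ax":0,"ay":0,"az":0},{"hand":10,"tx":-0.1,"ty":-8,"tz":0,"ax":0,"ay":0,"az":0},{"hand":10,"tx":-0.2,"ty":-7,"tz":0,"ax":0,"ay":0,"az":0},{"hand":10,"tx":0,"ty":0,"tz":0,"ax":0,"ay":0,"az":0}]'; python3 -c "
from h import *
pose()"
```

```text
clock: 20.8
eef_pos: [571.2, -10.0, 122.1]
tool_rot: [0.0, 1.0, 0.027, 0.002]
ft_force: [0.6, -1.0, 13.9]
gripper_width: 0.277
grasp_force: 30.0
t 20.8 tcp [571.2 -10.  122.1] theta 3.06 tilt 0.22 F [ 0.6 -1.  13.9] M [-0.18 -0.17 -0.06] w 25.7 g 30.0 j [-0.06 -0.07  1.79 -0.    1.42  1.46]
clock: 21.6
eef_pos: [567.2, 54.1, 122.2]
tool_rot: [0.0, 1.0, 0.027, 0.003]
ft_force: [5.2, -1.4, 12.1]
gripper_width: 0.279
grasp_force: 30.0
t 21.6 tcp [567.2  54.1 122.2] theta 3.06 tilt 0.32 F [ 5.2 -1.4 12.1] M [-0.11 -1.45 -0.04] w 26.0 g 30.0 j [ 0.05 -0.07  1.79 -0.    1.42  1.57]
clock: 22.4
eef_pos: [563.2, 109.5, 122.2]
tool_rot: [-0.0, 1.0, 0.027, 0.003]
ft_force: [6.6, 0.7, 11.2]
gripper_width: 0.279
grasp_force: 30.0
t 22.4 tcp [563.2 109.5 122.2] theta 3.1 tilt 0.34 F [ 6.6  0.7 11.2] M [ 0.22 -1.65 -0.01] w 25.9 g 30.0 j [ 0.15 -0.07  1.78 -0.    1.42  1.66]
```

```bash
python3 -m inch '[{"hand":10,"tx":0,"ty":0,"tz":-6,"ax":0,"ay":0,"az":0},{"hand":10,"tx":0,"ty":0,"tz":-14,"ax":0,"ay":0,"az":0},{"hand":10,"tx":0,"ty":0,"tz":-16,"ax":0,"ay":0,"az":0},{"hand":10,"tx":0,"ty":0,"tz":-14,"ax":0,"ay":0,"az":-0.074},{"hand":10,"tx":0,"ty":0,"tz":0,"ax":0,"ay":0,"az":-0.074},{"hand":10,"tx":-5,"ty":12,"tz":0,"ax":0,"ay":0,"az":0},{"hand":10,"tx":-10,"ty":26,"tz":0,"ax":0,"ay":0,"az":0},{"hand":10,"tx":-12,"ty":30,"tz":0,"ax":0,"ay":0,"az":0},{"hand":10,"tx":-12,"ty":30,"tz":0,"ax":0,"ay":0,"az":0},{"hand":10,"tx":-12,"ty":30,"tz":0,"ax":0,"ay":0,"az":0},{"hand":10,"tx":-12,"ty":30,"tz":0,"ax":0,"ay":0,"az":0},{"hand":10,"tx":-12,"ty":30,"tz":0,"ax":0,"ay":0,"az":0},{"hand":10,"tx":-12,"ty":30,"tz":0,"ax":0,"ay":0,"az":0},{"hand":10,"tx":-12,"ty":30,"tz":0,"ax":0,"ay":0,"az":0},{"hand":10,"tx":-12,"ty":30,"tz":0,"ax":0,"ay":0,"az":0},{"hand":10,"tx":-12,"ty":30,"tz":0,"ax":0,"ay":0,"az":0},{"hand":10,"tx":-12,"ty":30,"tz":0,"ax":0,"ay":0,"az":0},{"hand":10,"tx":-10,"ty":26,"tz":0,"ax":0,"ay":0,"az":0},{"hand":10,"tx":-6,"ty":15,"tz":0,"ax":0,"ay":0,"az":0},{"hand":10,"tx":0,"ty":0,"tz":0,"ax":0,"ay":0,"az":0}]'; python3 -c "
from h import *
to([487.4,-324.1,100],11.56); print(arm.get_state()['tool_rot'])"
```

```text
clock: 24.4
eef_pos: [488.4, -294.6, 170.1]
tool_rot: [-0.0, 0.995, 0.099, -0.0]
ft_force: [0.2, 0.6, -3.2]
gripper_width: 0.275
grasp_force: 30.0
t 24.4 tcp [ 488.4 -294.6  170.1] theta 11.34 tilt 0.03 F [ 0.2  0.6 -3.2] M [ 0.08  0.   -0.08] w 25.6 g 30.0 j [-0.59 -0.09  1.73 -0.    1.5   0.79]
tx -6.8 ty 28.7 tz 70.1 az -0.0039
[-6.38961646e-05  9.95108994e-01  9.87826449e-02 -2.73049778e-04]
```

Now I move over the rest and inspect how the roller hangs in the grip, from both cameras.

```bash
python3 -m inch '[{"hand":10,"tx":-2.4,"ty":10,"tz":0,"ax":0,"ay":0,"az":-0.004},{"hand":10,"tx":-2.4,"ty":10,"tz":10,"ax":0,"ay":0,"az":0},{"hand":10,"tx":-2,"ty":8.7,"tz":16,"ax":0,"ay":0,"az":0},{"hand":10,"tx":0,"ty":0,"tz":9,"ax":0,"ay":0,"az":0},{"hand":10,"tx":0,"ty":0,"tz":0,"ax":0,"ay":0,"az":0},{"hand":10,"tx":0,"ty":0,"tz":0,"ax":0,"ay":0,"az":0}]'
python3 - <<'E'
from h import *
import cv2
to([487.4,-324.1,81.7],11.56)
p,z=arm.capture("scene"); t,zt=arm.capture("top")
np.savez("d2",p=p,z=z,t=t,zt=zt)
b=lambda q,s:cv2.resize(cv2.cvtColor(q,cv2.COLOR_RGB2BGR),s,interpolation=cv2.INTER_CUBIC)
cv2.imwrite("pics/s5.png",np.hstack([b(p[100:175,180:255],(400,400)),b(t[170:250,320:400],(400,400))]))
hub=np.array([487.4,-324.1]);a=np.radians(11.56);ex=np.array([np.cos(a),np.sin(a)]);ey=np.array([-ex[1],ex[0]])
for c,p,z in(("scene",p,z),("top",t,zt)):
    W=cloud(c,z);hsv=cv2.cvtColor(p,cv2.COLOR_RGB2HSV);H,S,V=[hsv[...,i].astype(int) for i in range(3)]
    k=((H<8)|(H>172))&(S>170)&(V>90)&(np.hypot(W[...,0]-487,W[...,1]+324)<60)
    q=W[k];u=(q[:,:2]-hub)@ex;v=(q[:,:2]-hub)@ey;print(c,k.sum(),np.percentile(u,[2,98]).round(1),np.percentile(v,[2,98]).round(1),np.percentile(q[:,2],[2,98]).round(1))
E
```

```text
clock: 25.0
eef_pos: [488.4, -322.1, 134.8]
tool_rot: [-0.0, 0.995, 0.103, -0.0]
ft_force: [0.2, -0.7, -2.7]
gripper_width: 0.279
grasp_force: 30.0
t 25.0 tcp [ 488.4 -322.1  134.8] theta 11.77 tilt 0.04 F [ 0.2 -0.7 -2.7] M [ 0.01  0.03 -0.01] w 25.9 g 30.0 j [-0.63 -0.04  1.74  0.    1.44  0.74]
tx -1.4 ty 1.8 tz 53.1 az 0.0037
scene 161 [-18.   25.4] [-14.6  27.9] [ 82.7 119.7]Traceback (most recent call last):
  File "<stdin>", line 12, in <module>
    return _quantile_unchecked(
        a, q, axis, out, overwrite_input, method, keepdims, weights)
    return _ureduce(a,
                    func=_quantile_ureduce_func,
    ...<5 lines>...
                    overwrite_input=overwrite_input,
                    method=method)
    r = func(a, **kwargs)
    result = _quantile(arr,
                       quantiles=q,
    ...<2 lines>...
                       out=out,
                       weights=wgt)
    slices_having_nans = np.isnan(arr[-1, ...])
                                  ~~~^^^^^^^^^
IndexError: index -1 is out of bounds for axis 0 with size 0
```

View pics/s5.png

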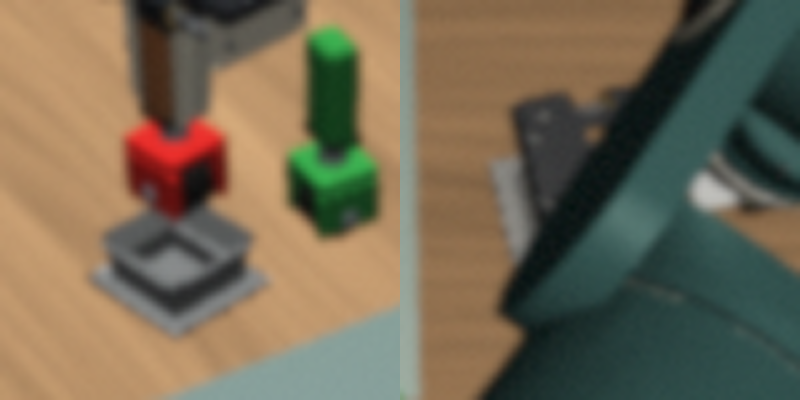

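The roller hangs upright, with the red yoke (175,165 in the left crop) directly above the empty grey rest (175,260). I'll correct the offset and lower it.

```bash
python3 -m inch '[{"hand":10,"tx":-1.4,"ty":1.8,"tz":8,"ax":0,"ay":0,"az":0},{"hand":10,"tx":0,"ty":0,"tz":10,"ax":0,"ay":0,"az":0},{"hand":10,"tx":0,"ty":0,"tz":10,"ax":0,"ay":0,"az":0},{"hand":10,"tx":0,"ty":0,"tz":6,"ax":0,"ay":0,"az":0.003},{"hand":10,"tx":0,"ty":0,"tz":0,"ax":0,"ay":0,"az":0},{"hand":10,"tx":0,"ty":0,"tz":0,"ax":0,"ay":0,"az":0}]'; python3 -c "
from h import *
to([487.4,-324.1,81.7],11.56)"
```

```text
clock: 25.7
eef_pos: [487.4, -324.5, 101.1]
tool_rot: [-0.0, 0.995, 0.101, -0.0]
ft_force: [0.1, 0.4, -2.7]
gripper_width: 0.281
grasp_force: 30.0
t 25.7 tcp [ 487.4 -324.5  101.1] theta 11.59 tilt 0.01 F [ 0.1  0.4 -2.7] M [-0.02  0.01  0.01] w 26.1 g 30.0 j [-0.63 -0.02  1.78  0.    1.39  0.74]
tx 0.1 ty -0.4 tz 19.4 az 0.0005
```

```bash
python3 -m inch '[{"hand":10,"tx":0,"ty":-0.4,"tz":5,"ax":0,"ay":0,"az":0},{"hand":10,"tx":0,"ty":0,"tz":5,"ax":0,"ay":0,"az":0},{"hand":10,"tx":0,"ty":0,"tz":4,"ax":0,"ay":0,"az":0},{"hand":10,"tx":0,"ty":0,"tz":3,"ax":0,"ay":0,"az":0},{"hand":10,"tx":0,"ty":0,"tz":1,"ax":0,"ay":0,"az":0},{"hand":10,"tx":0,"ty":0,"tz":0,"ax":0,"ay":0,"az":0}]'; python3 -c "
from h import *
to([487.4,-324.1,81.7],11.56)"
```

```text
clock: 26.3
eef_pos: [487.3, -324.1, 83.0]
tool_rot: [-0.0, 0.995, 0.101, -0.0]
ft_force: [-0.0, -0.3, -2.2]
gripper_width: 0.277
grasp_force: 30.0
t 26.3 tcp [ 487.3 -324.1   83. ] theta 11.59 tilt 0.01 F [-0.  -0.3 -2.2] M [ 0.03 -0.01 -0.  ] w 25.7 g 30.0 j [-0.63 -0.01  1.79 -0.    1.36  0.74]
tx 0.1 ty 0.0 tz 1.3 az 0.0005
```

```bash
python3 -m inch '[{"hand":10,"tx":0,"ty":0,"tz":0.7,"ax":0,"ay":0,"az":0},{"hand":10,"tx":0,"ty":0,"tz":0.6,"ax":0,"ay":0,"az":0},{"hand":10,"tx":0,"ty":0,"tz":0,"ax":0,"ay":0,"az":0}]'; python3 -c "
from h import *
pose()"
```

```text
clock: 26.6
eef_pos: [487.3, -324.1, 81.9]
tool_rot: [0.0, 0.995, 0.101, 0.0]
ft_force: [-0.2, 0.2, -3.0]
gripper_width: 0.279
grasp_force: 30.0
t 26.6 tcp [ 487.3 -324.1   81.9] theta 11.59 tilt 0.0 F [-0.2  0.2 -3. ] M [ 0.02  0.06 -0.02] w 26.0 g 30.0 j [-0.63 -0.01  1.8   0.    1.35  0.74]
```

```bash
python3 -m inch '[{"hand":10,"tx":0,"ty":0,"tz":0.5,"ax":0,"ay":0,"az":0},{"hand":10,"tx":0,"ty":0,"tz":0.2,"ax":0,"ay":0,"az":0},{"hand":10,"tx":0,"ty":0,"tz":0,"ax":0,"ay":0,"az":0}]'; python3 -c "
from h import *
pose()"
```

```text
clock: 26.9
eef_pos: [487.4, -324.2, 81.6]
tool_rot: [0.0, 0.995, 0.101, 0.0]
ft_force: [-2.4, 1.3, 3.7]
gripper_width: 0.28
grasp_force: 30.0
t 26.9 tcp [ 487.4 -324.2   81.6] theta 11.59 tilt 0.02 F [-2.4  1.3  3.7] M [0.36 0.41 0.04] w 26.0 g 30.0 j [-0.63 -0.01  1.8   0.    1.35  0.74]
```

Contact with the rails at the original height. Releasing and rising.

```bash
python3 -m inch '[{"hand":93,"tx":0,"ty":0,"tz":0,"ax":0,"ay":0,"az":0},{"hand":93,"tx":0,"ty":0,"tz":0,"ax":0,"ay":0,"az":0},{"hand":93,"tx":0,"ty":0,"tz":0,"ax":0,"ay":0,"az":0},{"hand":93,"tx":0,"ty":0,"tz":0,"ax":0,"ay":0,"az":0},{"hand":93,"tx":0,"ty":0,"tz":0,"ax":0,"ay":0,"az":0},{"hand":93,"tx":0,"ty":0,"tz":0,"ax":0,"ay":0,"az":0},{"hand":93,"tx":0,"ty":0,"tz":-10,"ax":0,"ay":0,"az":0},{"hand":93,"tx":0,"ty":0,"tz":-20,"ax":0,"ay":0,"az":0},{"hand":93,"tx":0,"ty":0,"tz":-30,"ax":0,"ay":0,"az":0},{"hand":93,"tx":0,"ty":0,"tz":-30,"ax":0,"ay":0,"az":0},{"hand":93,"tx":0,"ty":0,"tz":-30,"ax":0,"ay":0,"az":0},{"hand":93,"tx":0,"ty":0,"tz":-15,"ax":0,"ay":0,"az":0},{"hand":93,"tx":-20,"ty":15,"tz":0,"ax":0,"ay":0,"az":0},{"hand":93,"tx":-30,"ty":20,"tz":0,"ax":0,"ay":0,"az":0},{"hand":93,"tx":-30,"ty":20,"tz":0,"ax":0,"ay":0,"az":0},{"hand":93,"tx":-30,"ty":20,"tz":0,"ax":0,"ay":0,"az":0},{"hand":93,"tx":-20,"ty":15,"tz":0,"ax":0,"ay":0,"az":0},{"hand":93,"tx":0,"ty":0,"tz":0,"ax":0,"ay":0,"az":0}]'
python3 - <<'E'
from h import *
import cv2
pose()
p,z=arm.capture("scene"); t,zt=arm.capture("top")
np.savez("d3",p=p,z=z,t=t,zt=zt)
b=lambda q,s:cv2.resize(cv2.cvtColor(q,cv2.COLOR_RGB2BGR),s,interpolation=cv2.INTER_CUBIC)
cv2.imwrite("pics/s6.png",np.hstack([b(p[100:280,150:310],(440,495)),b(t[140:240,195:275],(356,495))]))
a=np.radians(4.75);ex=np.array([np.cos(a),np.sin(a)]);ey=np.array([-np.sin(a),np.cos(a)]);C=np.array([644.5,25.])
us=np.arange(-120,-50,.4);vs=np.arange(-160,160,.4)
for c,p in(("top",t),("scene",p)):
    m=arm.camera_model(c);R=np.array(m["R"]);tt=np.array(m["t"])
    U,Vv=np.meshgrid(us,vs,indexing="ij")
    X=np.concatenate([C+U[...,None]*ex+Vv[...,None]*ey,np.full(U.shape+(1,),47.)],-1)
    Q=X@R.T+tt
    r=cv2.remap(p,(Q[...,0]/Q[...,2]*m["fx"]+m["cx"]).astype(np.float32),(Q[...,1]/Q[...,2]*m["fy"]+m["cy"]).astype(np.float32),cv2.INTER_CUBIC)
    g=cv2.cvtColor(r,cv2.COLOR_RGB2GRAY).astype(float);o=[]
    for v0 in(-115,-85.5,-60.5,-35.5,-10.5,14.5,39.5,64.5,89.5,117):
        q=g[:,(vs>v0-8)&(vs<v0+8)].mean(1); i=np.argmin(q[(us>-105)&(us<-60)])+np.searchsorted(us,-105)
        lo=q[i];h1=(lo+q[max(i-50,0):i].max())/2;h2=(lo+q[i:i+50].max())/2;j=k=i
        while q[j]>0 and q[j]<h1:j-=1
        while k<len(q)-1 and q[k]<h2:k+=1
        f=lambda a,b,h:us[a]+(h-q[a])/(q[b]-q[a])*(us[b]-us[a])
        o.append((f(j,j+1,h1).round(1),f(k-1,k,h2).round(1)))
    print(c,[(float(x),float(y)) for x,y in o])
E
```

```text
clock: 28.7
eef_pos: [376.2, -440.0, 215.8]
tool_rot: [-0.0, 0.995, 0.1, -0.0]
ft_force: [0.8, -0.5, 0.0]
gripper_width: 0.999
grasp_force: 0.0
t 28.7 tcp [ 376.2 -440.   215.8] theta 11.43 tilt 0.04 F [ 0.8 -0.5  0. ] M [ 0.01 -0.01 -0.  ] w 92.9 g 0.0 j [-0.91 -0.09  1.66 -0.    1.58  0.46]
top [(-83.3, -67.6), (-82.5, -67.4), (-82.7, -67.1), (-82.1, -66.5), (-82.3, -66.9), (-81.5, -66.2), (-81.2, -66.0), (-81.2, -65.9), (-80.6, -65.4), (-81.1, -65.8)]
scene [(-82.7, -68.7), (-82.3, -67.9), (-82.3, -67.9), (-82.5, -68.3), (-81.7, -67.9), (-81.5, -67.0), (-81.7, -67.0), (-81.0, -67.3), (-80.8, -66.9), (-80.6, -65.2)]
```

View pics/s6.png

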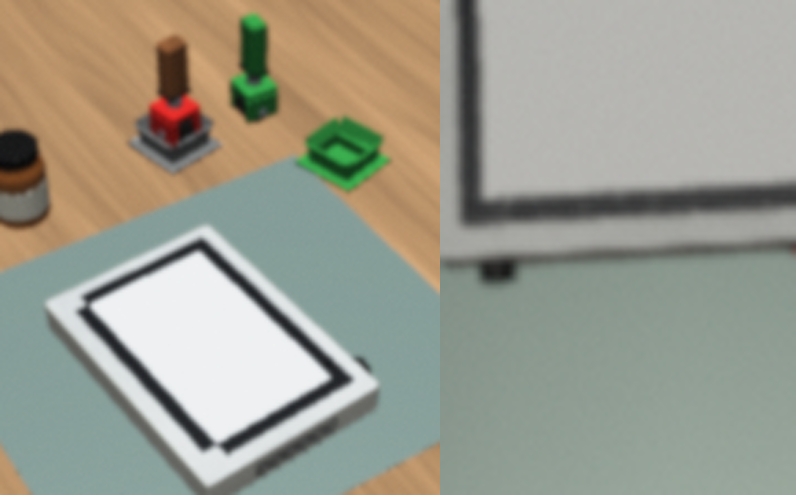

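The roller stands upright in the grey rest (175,115 in the left crop) and nothing else has moved. The bead strip is straight in both views: its edges follow one line between the corner pieces to within about 1 mm. The hard-stop height also held at 122.1–122.4 mm along the whole bead under about 14–22 N. Handing in.

```bash
python3 -c "
from cell import arm
print(arm.sign_off())"
```

```text
the job is handed in; nothing more can be done
None
```

The whole bead was rolled down flush with its end pieces, as far as the cameras (about 1 mm) and the constant wheel height under load can show; the roller is parked upright in the grey rest, and the job was handed in at about 29 s of the 48 s allowed.

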